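Comb the stirring sticks straight

ROBOT

A 6-joint arm with a two-finger parallel gripper is mounted at the origin on the work surface. World frame = base frame: x ahead of the robot, y to its left, z up, the work surface at z = 0. Lengths are in m, angles in rad, forces in N, time in s.
With the tool pointing down it reaches from about 0.35 to 0.975 m from the base axis. Payload 4.9 kg.
Tool frame: the origin (TCP) lies on the front face of the gripper's body, between the roots of the fingers; the fingertips stand ctrl.finger_overhang ahead of it and the grasp point (between the pads) lies 54 mm ahead of it (ctrl.finger_overhang is the distance from the TCP to the fingertips, in m); z points along the fingers, y is the line along which they close (so a half turn about z gives the same grasp; the last joint's range is limited). The gripper opens to 85 mm and grips with 20 to 120 N. Pads are 22 mm wide; open, the fingers measure 114 mm over their backs; the gripper's body (76 mm by 85 mm) begins 54 mm behind the grasp point. The pads swing forward as they close: fully open they stand 13 mm farther back than shut.
Start: joints at [1.142, 0.053, 1.613, -0, 1.476, -0.119], TCP at [0.191, 0.595, 0.304] pointing down, gripper open.
Joint ranges: [-3.01, 3.01], [-1.01, 2.22], [0.06, 2.58], [-1.02, 4.17], [0.09, 2.62], [-3.14, 3.14]. Speed limits (rad/s): [2.57, 2.57, 3.14, 3.14, 3.14, 3.14].

INTERFACE

Orientations are given as a rotation vector (axis times angle).
In Python, from station import ctrl, vision gives the robot as it stands. The module is installed in compiled form; this text tells all that it offers.
- The arm moves only by the tool drive_tool, never from a script. Its argument "rows" is a list of rows, each a list of 2 entries, a list of its own where there are three numbers: the shift along the tool's x, y, z in m, then the turn about the tool's z in rad. A call has 1 to 10 rows; each row shifts and turns the commanded pose from where the row before left it, along the tool's axes as they then stand; what a row does not reach is not made up. A row lasts 1/10 s, in which the tool goes at most 50 mm and 8.59 degrees, less where a joint would pass 70% of its speed; a pose out of reach is approached as far as the arm can. A call with a gripper value outside its range is refused whole. "jaw" is the closure, from 0 (fully open) to 1 (shut), set as the call begins (left out, the last holds). The fingers move at their own pace and stop on an object; "grip_force" is the grip in N (left out, the last holds). Time passes only in rows, so rows that do not move let the fingers close. It gives the time, the measured TCP pose, the force, the opening and the grip force at its end, in the units of the state.
- ctrl.get_obs(): the state, without advancing time (a new reading comes with each control period).
- vision.get_image(name): name is "scene" or "side" or "wrist"; returns a dict with "image" (400x640x3 uint8, blue, green, red), "vertical_fov" (degrees; the focal length in pixels is half the picture's height over the tangent of half this angle, whatever the lens; pixels are square), "cx", "cy" (the principal point, pixels), "R" (3x3) and "t" (3): a world point X has camera coordinates R X + t. Camera axes: x right, y down, z forward; pixel columns grow to the right and rows downward; lengths in m; the calibration is good to about 2 mm. The wrist camera is an equidistant fisheye: a pixel r from the principal point sees the ray r / f radians off the axis. A picture is of the moment at which its call begins. There is no depth.
- ctrl.finish_job(): hands the job in; it is judged then, once.
The state is a dict: "t": time; "q": joint angles; "dq": joint speeds; "effort": joint torques, N m; "tool_pos": TCP position; "tool_rot": TCP orientation; "contact_force": force on the tool from outside, world axes, zero at the start; "wrist_torque": the same for the moment, N m; "opening": finger opening in m; "grip_force": force on a finger pad.
Only numpy, scipy, OpenCV 4.12 (cv2) and the standard library are available. Lean on these libraries where they do the work, as an engineer would, in place of code of your own. Each camera call takes 0.05 s, during which the arm holds its last target. There are 200 camera calls.

TASK

Take the rake from its stand and comb the scattered stirring sticks along the tray until all five lie side by side, parallel, flat on the floor and closed up against the stop bar. Push the row and the bar on with the rake until the bar meets its hidden buffer, and squeeze there steadily for a second and gently: about 5 newtons, never more than 8. Then put the rake back upright, fully down in its stand; do not touch the sticks with the fingers, do not lean hard on the tray, and leave everything else where it is.

Things in the scene. Friction and masses are not known exactly. Their poses are not given: they have to be found in the camera images.
- tray: Shallow fixed steel tray, open on top, 166 mm wide (its x) by 440 mm long (its y), walls 5 mm thick and 22 mm high, flat floor 4 mm thick. Origin: centre of its underside, z up. The stop bar is across its +y end; the sticks lie scattered over the rest, leaving 50 mm free inside the -y end wall.
- stop: Black bar across the tray, 146 x 8 mm, top 25 mm above the table. Origin: lower middle of its face to the sticks (looks to -y); axes as the tray's. Slides along y with under 1 N drag and stays where left. Starts 153 to 198 mm from the tray's centre; its hidden buffer is met 2 to 28 mm further on: not readable from poses, only felt. There it gives 0.2 mm per N.
- rake: Rake: aluminium comb head 140 mm (x) by 14 mm (y), 11 teeth 18 mm long (6 mm wide, 7 mm gaps) pointing down; upright dark wooden grip on the head's middle, 32 mm (x) by 18 mm (y), from 30 to 86 mm above the tooth tips. Origin: middle of the row of tooth tips, z up. About 160 g. Starts upright in its stand. Take the grip from above, across its 18 mm, firmly (some 50 N).
- stand: Fixed grey plastic stand for the rake, 180 mm (x) by 60 mm (y), with an upright-walled slot 156 mm (x) by 22 mm (y), floor of the slot 6 mm and walls 24 mm above the table. Origin: centre of its underside, z up, slot along x. The rake stands in it on its tooth tips, either way round. At the left or right of the tray.
- stick1: Stick 1 of five alike: square beech stirring stick, 110 mm long (its x), 12 by 12 mm, about 12 g. Origin: centre of the side that is underneath at the start.
- stick1_center (a point): Centre of stick 1.
- stick2: Stick 2 of five alike: square beech stirring stick, 110 mm long (its x), 12 by 12 mm, about 12 g. Origin: centre of the side that is underneath at the start.
- stick2_center (a point): Centre of stick 2.
- stick3: Stick 3 of five alike: square beech stirring stick, 110 mm long (its x), 12 by 12 mm, about 12 g. Origin: centre of the side that is underneath at the start.
- stick3_center (a point): Centre of stick 3.
- stick4: Stick 4 of five alike: square beech stirring stick, 110 mm long (its x), 12 by 12 mm, about 12 g. Origin: centre of the side that is underneath at the start.
- stick4_center (a point): Centre of stick 4.
- stick5: Stick 5 of five alike: square beech stirring stick, 110 mm long (its x), 12 by 12 mm, about 12 g. Origin: centre of the side that is underneath at the start.
- stick5_center (a point): Centre of stick 5.
- oil_bottle: Small white dropper bottle, 28 mm across, 75 mm high. Bystander, leave alone. Origin: its underside (spatula: on its length).
- stain_jar: Amber jar with black lid, 48 mm across, 60 mm high. Bystander, leave alone. Origin: its underside (spatula: on its length).
- dish: Shallow white dish, 70 mm across, 16 mm high. Bystander, leave alone. Origin: its underside (spatula: on its length).
- beaker: Glass beaker, 60 mm across, 75 mm high. Bystander, leave alone. Origin: its underside (spatula: on its length).
- spatula: Lab spatula, 160 mm long, lying flat. Bystander, leave alone. Origin: its underside (spatula: on its length).
- eraser: Rubber eraser, 45 by 20 mm, 12 mm high. Bystander, leave alone. Origin: its underside (spatula: on its length).
Not all that is in view belongs to the job. What is shaped like the stick2 but pink or white is not meant.

How it is judged:
On the way, in this order (a step that is already met when the one before it is completed fails the run):
1. the rake is lifted clear of its stand (z of rake in the frame of stand above 0.04 m), for 0.1 s.
2. the rake squeezes the closed, parallel row against the stop with 3 to 7.5 N for 0.5 s (angle between the x axis of each of stick1, stick2, stick3, stick4, stick5 and the x axis of tray, either way round below 0.07 rad and y of stick1_center in the frame of stop between -0.063 and 0 m and x of stick1_center in the frame of tray between -0.075 and 0.075 m and z of each of stick1_center, stick2_center, stick3_center, stick4_center, stick5_center in the frame of tray below 0.014 m and y of stick2_center in the frame of stop between -0.063 and 0 m and x of stick2_center in the frame of tray between -0.075 and 0.075 m and y of stick3_center in the frame of stop between -0.063 and 0 m and x of stick3_center in the frame of tray between -0.075 and 0.075 m and y of stick4_center in the frame of stop between -0.063 and 0 m and x of stick4_center in the frame of tray between -0.075 and 0.075 m and y of stick5_center in the frame of stop between -0.063 and 0 m and x of stick5_center in the frame of tray between -0.075 and 0.075 m and contact force between stop and anything else between 3 and 7.5 N and (contact force between rake and stick1 above 2.5 N or contact force between rake and stick2 above 2.5 N or contact force between rake and stick3 above 2.5 N or contact force between rake and stick4 above 2.5 N or contact force between rake and stick5 above 2.5 N)), for 0.5 s.
At the end, for the whole second after the job is handed in: All five sticks lie flat on the tray floor, within 0.07 rad of the tray's width direction, their centres within 63 mm of the stop's face (a closed row reaches 54 mm), at rest; the rake stands in its stand, fully down (within 5 mm), within 12 mm of its middle, tilted less than 0.25 rad, at rest (angle between the x axis of each of stick1, stick2, stick3, stick4, stick5 and the x axis of tray, either way round below 0.07 rad and y of stick1_center in the frame of stop between -0.063 and 0 m and x of stick1_center in the frame of tray between -0.075 and 0.075 m and z of each of stick1_center, stick2_center, stick3_center, stick4_center, stick5_center in the frame of tray below 0.014 m and y of stick2_center in the frame of stop between -0.063 and 0 m and x of stick2_center in the frame of tray between -0.075 and 0.075 m and y of stick3_center in the frame of stop between -0.063 and 0 m and x of stick3_center in the frame of tray between -0.075 and 0.075 m and y of stick4_center in the frame of stop between -0.063 and 0 m and x of stick4_center in the frame of tray between -0.075 and 0.075 m and y of stick5_center in the frame of stop between -0.063 and 0 m and x of stick5_center in the frame of tray between -0.075 and 0.075 m and horizontal distance between rake and stand below 0.012 m and z of rake in the frame of stand between 0 and 0.011 m and angle between rake's own z axis and vertical below 0.25 rad and linear speed of each of rake, stick1, stick2, stick3, stick4, stick5 below 0.02 m/s); the robot touches nothing.
It fails at once if the stop is pressed with more than 8.5 N (contact force between stop and anything else above 8.5 N).
It fails at once if the rake is pressed on the tray (or stop) with more than 20 N (contact force between rake and tray above 20 N).
It fails at once if a stick is touched by the fingers or the arm ((contact force between the fingers and stick1 above 1 N or contact force between the fingers and stick2 above 1 N or contact force between the fingers and stick3 above 1 N or contact force between the fingers and stick4 above 1 N or contact force between the fingers and stick5 above 1 N) or (contact force between the arm and stick1 above 1 N or contact force between the arm and stick2 above 1 N or contact force between the arm and stick3 above 1 N or contact force between the arm and stick4 above 1 N or contact force between the arm and stick5 above 1 N)).
It fails at once if the fingers or the arm press on the stop (contact force between any of the fingers, the arm and stop above 1 N).
It fails at once if a bystander is moved by more than 15 mm (distance of any of oil_bottle, stain_jar, dish, beaker, spatula, eraser from where it was at the start of the episode above 0.015 m).
It also fails if it takes over 69 s, if anything falls off the work surface, if the arm or the gripper's body presses on something with over 40 N, if the wrist force passes 120 N, or if a joint passes its speed limit or range.

## Working session

There is one attempt and no reset: what is moved stays moved. The work goes in short steps, Python scripts to look and compute and a tool call to move; the robot and the scene stay as the last step left them, time stands still between calls to the robot, and variables do not carry over. Pictures are saved under pics/ and viewed, at most 10 in all, crops included, and the job is handed in when it is done.

Besides the shell and the picture viewer there is one more tool, called after "Call:" by a JSON object that holds its "op" and its "data", one argument or row to a line. drive_tool: Moves the arm, as the interface text tells. Its arguments: {"type":"object","properties":{"rows":{"type":"array","items":{"type":"array"}},"jaw":{"type":"number"},"grip_force":{"type":"number"}},"required":["rows"]}

```bash
mkdir -p pics; python3 - <<'E'
from station import ctrl, vision
import cv2,pickle
d={}
for n in ("scene","side","wrist"):
    g=vision.get_image(n); d[n]=g; cv2.imwrite(f"pics/{n}0.png",g["image"]); print(n,g["vertical_fov"],g["cx"],g["cy"],g["R"],g["t"])
pickle.dump(d,open("v0.pkl","wb"))
o=ctrl.get_obs(); print(o, ctrl.finger_overhang)
E
```

```text
scene 42.30742016644483 310.77402329527575 202.04818287748654 [[ 0.59434049  0.80414001 -0.01087302]
 [ 0.47665489 -0.363121   -0.80058932]
 [-0.64773413  0.47063997 -0.59911478]] [-0.33647336 -0.16811687  1.71103243]
side 51.94573804160859 312.96040802704863 197.95381550690018 [[ 0.84123271 -0.5406203  -0.00756425]
 [-0.35795433 -0.54640093 -0.75717549]
 [ 0.40521132  0.63966845 -0.65316771]] [-0.39078406  0.2160918   0.86930635]
wrist 65.70646984690485 320.218878783945 198.09362732531613 [[ 0.30453541  0.95249607 -0.00306875]
 [ 0.91535337 -0.291766    0.27749019]
 [ 0.26341296 -0.08731458 -0.96072357]] [-0.62212439 -0.03567339  0.37908082]
{'t': 0.15, 'q': array([ 1.14201899e+00,  5.32111063e-02,  1.61400786e+00, -7.29770147e-06,
        1.47596189e+00, -1.18982027e-01]), 'dq': array([-6.74920695e-05, -7.74974773e-04, -3.59312724e-03,  1.40238607e-03,
        2.98848182e-03, -9.23478528e-04]), 'effort': array([ 3.94825429e-04, -3.94231904e+01, -3.70725632e+01, -1.24625421e-04,
        4.53449000e-03, -1.17637595e-05]), 'tool_pos': array([0.19037363, 0.59490816, 0.30292419]), 'tool_rot': array([-4.84615303e-01, -3.10356114e+00,  2.40452452e-03]), 'contact_force': array([-0.17166405,  0.22486661, -0.05313932]), 'wrist_torque': array([ 0.03331819, -0.02070542,  0.05390261]), 'grip_force': 0.0, 'opening': 0.08534276679455552} 0.0726
```

View pics/scene0.png

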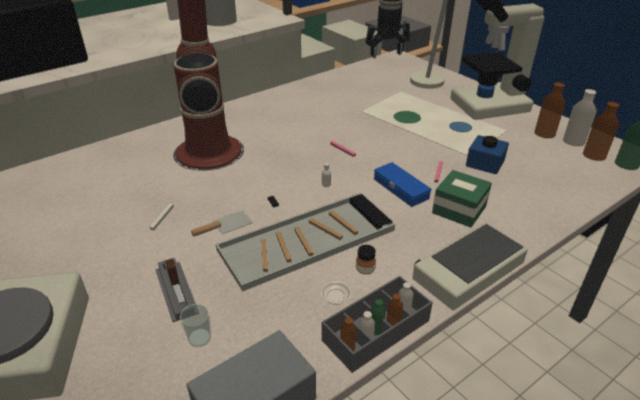

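View pics/side0.png

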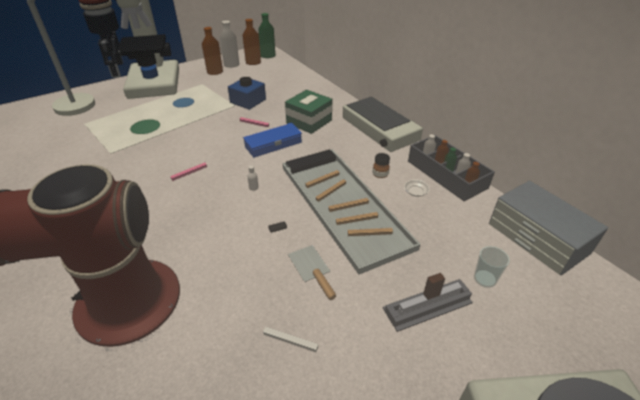

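View pics/wrist0.png

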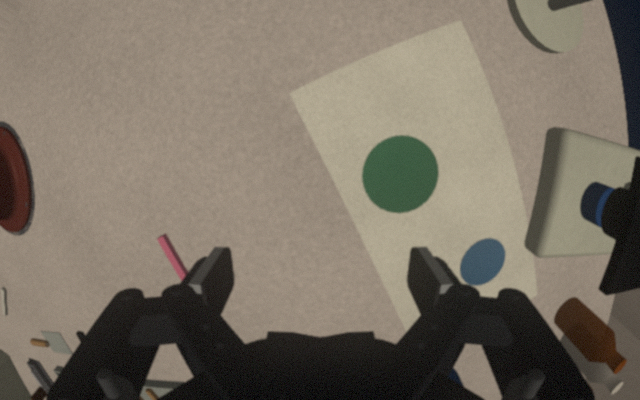

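Scene and side views show the tray, with its bar end at about (375,212) scene and (310,162) side. The five sticks lie in it, and the rake is in its stand at (175,288) scene and (430,300) side. The wrist view shows only the cloth and the fingers.

```bash
cat > h.py <<'E'
import numpy as np,cv2
def ray(g,u,v,fish=False):
    f=200/np.tan(np.radians(g["vertical_fov"])/2)
    x,y=(u-g["cx"])/f,(v-g["cy"])/f
    if fish:
        r=np.hypot(x,y); s=np.sin(r)/max(r,1e-9); d=np.array([x*s,y*s,np.cos(r)])
    else: d=np.array([x,y,1.])
    R=np.array(g["R"]); return -R.T@np.array(g["t"]), R.T@d
def onz(g,u,v,z,fish=False):
    c,d=ray(g,u,v,fish); return c+d*(z-c[2])/d[2]
def tri(gs,ps):
    A=np.zeros((3,3));b=np.zeros(3)
    for g,p in zip(gs,ps):
        c,d=ray(g,*p); d/=np.linalg.norm(d); M=np.eye(3)-np.outer(d,d); A+=M;b+=M@c
    return np.linalg.solve(A,b)
def proj(g,X):
    f=200/np.tan(np.radians(g["vertical_fov"])/2); c=np.array(g["R"])@X+g["t"]; return c[:2]/c[2]*f+[g["cx"],g["cy"]]
E
python3 - <<'E'
import pickle,cv2,numpy as np
from h import *
d=pickle.load(open("v0.pkl","rb")); s,e=d["scene"],d["side"]
for n,p,z in (("scene",[(217,247),(240,282),(394,227),(361,196)],.022),("side",[(360,267),(417,245),(332,152),(283,182)],.022)):
    for q in p: print(n,q,onz(d[n],*q,z).round(4))
print("grip top",onz(s,170,261,.092),onz(e,434,276,.092),tri((s,e),((170,261),(434,276))))
print("stand top corners side",[onz(e,*q,.024).round(3) for q in ((385,306),(393,322),(472,294),(463,281))])
a=cv2.resize(s["image"][170:330,140:400],None,fx=3,fy=3,interpolation=cv2.INTER_CUBIC)
b=cv2.resize(e["image"][140:340,270:480],None,fx=3,fy=3,interpolation=cv2.INTER_CUBIC)
cv2.imwrite("pics/a.png",a);cv2.imwrite("pics/b.png",b)
E
```

```text
scene (217, 247) [ 0.4621 -0.2155  0.022 ]
scene (240, 282) [ 0.6028 -0.2309  0.022 ]
scene (394, 227) [0.673  0.1921 0.022 ]
scene (361, 196) [0.5166 0.2138 0.022 ]
side (360, 267) [ 0.4529 -0.21    0.022 ]
side (417, 245) [ 0.6037 -0.2302  0.022 ]
side (332, 152) [0.6554 0.1901 0.022 ]
side (283, 182) [0.4594 0.1447 0.022 ]
grip top [ 0.51518832 -0.35270963  0.092     ] [ 0.51978143 -0.34954533  0.092     ] [ 0.51754852 -0.35222286  0.09471968]
stand top corners side [array([ 0.432, -0.318,  0.024]), array([ 0.422, -0.355,  0.024]), array([ 0.601, -0.394,  0.024]), array([ 0.611, -0.361,  0.024])]
```

View pics/b.png

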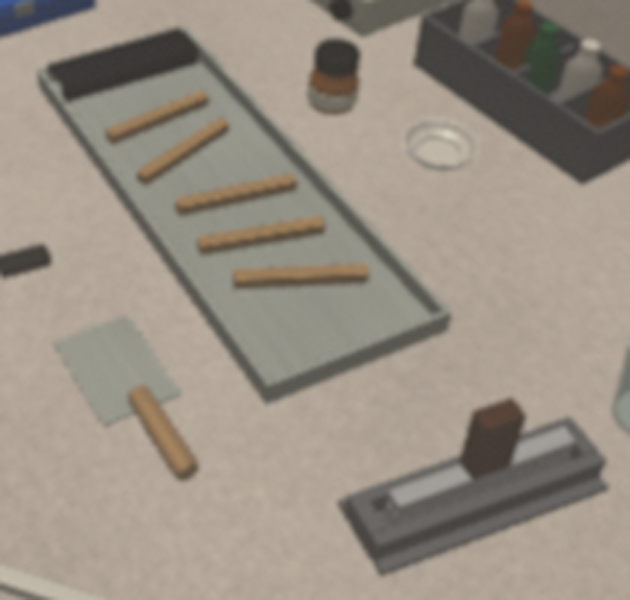

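The crop shows clean tray corners at (40,72), (182,30), (448,318) and (268,390), and stick ends. The grip top is at about (497,412), and the stand top corners are near (342,503), (375,550), (603,465) and (570,420).

```bash
python3 - <<'E'
import pickle,cv2,numpy as np
from h import *
d=pickle.load(open("v0.pkl","rb")); s,e=d["scene"],d["side"]
C=lambda q:(q[0]/3+269.67,q[1]/3+139.67)
P=lambda l,z:np.array([onz(e,*C(q),z) for q in l])
t=P([(40,72),(182,30),(448,318),(268,390)],.022); print("tray",t.round(4),t.mean(0))
for a,b in ((0,1),(1,2),(2,3),(3,0)): v=t[b]-t[a]; print(np.linalg.norm(v).round(4),np.degrees(np.arctan2(v[1],v[0])).round(2))
st=P([(342,503),(375,550),(603,465),(570,420)],.024); print("stand",st.round(4),st.mean(0))
for a,b in ((0,1),(1,2),(2,3),(3,0)): v=st[b]-st[a]; print(np.linalg.norm(v).round(4),np.degrees(np.arctan2(v[1],v[0])).round(2))
g=P([(473,415),(490,428),(522,410),(506,399)],.092); print("grip",g.round(4),g.mean(0))
print("bar low",P([(65,97),(200,55)],.006).round(4))
for n,l in enumerate([((108,130),(206,96)),((140,176),(226,123)),((178,204),(296,180)),((200,240),(324,220)),((235,272),(367,267))]):
    p=P(l,.016); v=p[1]-p[0]; print("stick",p[:,:2].round(3),np.linalg.norm(v).round(3),np.degrees(np.arctan2(v[1],v[0])).round(1))
from scipy.spatial.transform import Rotation as R
from station import ctrl
print(R.from_rotvec(ctrl.get_obs()["tool_rot"]).as_matrix().round(3))
E
```

```text
tray [[ 0.5018  0.2195  0.022 ]
 [ 0.6583  0.2032  0.022 ]
 [ 0.6061 -0.2343  0.022 ]
 [ 0.4465 -0.2148  0.022 ]] [ 0.55316024 -0.00660483  0.022     ]
0.1573 -5.95
0.4405 -96.8
0.1608 173.03
0.4377 82.74
stand [[ 0.428  -0.3193  0.024 ]
 [ 0.4227 -0.3583  0.024 ]
 [ 0.5976 -0.3932  0.024 ]
 [ 0.6081 -0.3543  0.024 ]] [ 0.51409015 -0.35628982  0.024     ]
0.0393 -97.65
0.1783 -11.3
0.0403 74.88
0.1835 169.02
grip [[ 0.5055 -0.346   0.092 ]
 [ 0.5071 -0.3594  0.092 ]
 [ 0.5348 -0.3603  0.092 ]
 [ 0.5328 -0.3483  0.092 ]] [ 0.52007113 -0.35352342  0.092     ]
bar low [[0.5119 0.19   0.006 ]
 [0.6617 0.1755 0.006 ]]
stick [[0.513 0.113]
 [0.619 0.106]] 0.106 -4.0
stick [[0.502 0.042]
 [0.611 0.062]] 0.11 10.1
stick [[ 0.51  -0.007]
 [ 0.614 -0.037]] 0.109 -16.4
stick [[ 0.5   -0.054]
 [ 0.602 -0.091]] 0.109 -20.2
stick [[ 0.502 -0.1  ]
 [ 0.595 -0.154]] 0.108 -30.1
[[-0.952  0.305 -0.001]
 [ 0.305  0.952 -0.001]
 [ 0.    -0.002 -1.   ]]
```

Call:
{"op": "drive_tool", "data": {
  "rows": [
    [[-0.025, -0.0334, 0.002], 0],
    [[-0.025, -0.0334, 0.002], 0],
    [[-0.025, -0.0334, 0.002], 0],
    [[-0.025, -0.0334, 0.002], 0],
    [[-0.025, -0.0334, 0.002], 0],
    [[-0.025, -0.0334, 0.002], 0],
    [[-0.025, -0.0334, 0.002], 0],
    [[-0.025, -0.0334, 0.002], 0],
    [[-0.025, -0.0334, 0.002], 0],
    [[-0.025, -0.0334, 0.002], 0]
  ]
}}

```text
t: 1.15
tool_pos: [0.3268, 0.1994, 0.2836]
tool_rot: [0.484, 3.104, 0.0]
contact_force: [1.3, 0.4, 0.1]
opening: 0.0852
grip_force: 0.0
```

Call:
{"op": "drive_tool", "data": {
  "rows": [
    [[-0.025, -0.0334, 0.002], 0],
    [[-0.025, -0.0334, 0.002], 0],
    [[-0.025, -0.0334, 0.002], 0],
    [[-0.025, -0.0334, 0.002], 0],
    [[-0.025, -0.0334, 0.002], 0],
    [[-0.025, -0.0334, 0.002], 0],
    [[-0.025, -0.0334, 0.002], 0],
    [[-0.025, -0.0334, 0.002], 0],
    [[-0.025, -0.0334, 0.002], 0],
    [[-0.025, -0.0334, 0.002], 0]
  ]
}}

```text
t: 2.15
tool_pos: [0.4632, -0.1952, 0.2635]
tool_rot: [-0.486, -3.104, -0.0]
contact_force: [0.3, 1.8, -0.1]
opening: 0.0852
grip_force: 0.0
```

Call:
{"op": "drive_tool", "data": {
  "rows": [
    [[-0.025, -0.0334, 0.002], 0],
    [[-0.025, -0.0334, 0.002], 0],
    [[-0.025, -0.0334, 0.002], 0],
    [[-0.02, -0.02, 0.002], 0],
    [[0, 0, 0], -0.056],
    [[0, 0, 0], -0.057],
    [[0, 0, 0], 0],
    [[0, 0, 0], 0]
  ]
}}

```text
t: 2.95
tool_pos: [0.5168, -0.3367, 0.2556]
tool_rot: [-0.31, -3.126, -0.001]
contact_force: [0.0, 1.2, 0.8]
opening: 0.0851
grip_force: 0.0
```

```bash
python3 - <<'E'
from station import ctrl, vision
import cv2,pickle
from h import *
g=vision.get_image("wrist"); pickle.dump(g,open("v1.pkl","wb")); cv2.imwrite("pics/w1.png",g["image"])
from scipy.spatial.transform import Rotation as R
hsv=cv2.cvtColor(g["image"],cv2.COLOR_BGR2HSV)
E
```

```text
(no output)
```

View pics/w1.png

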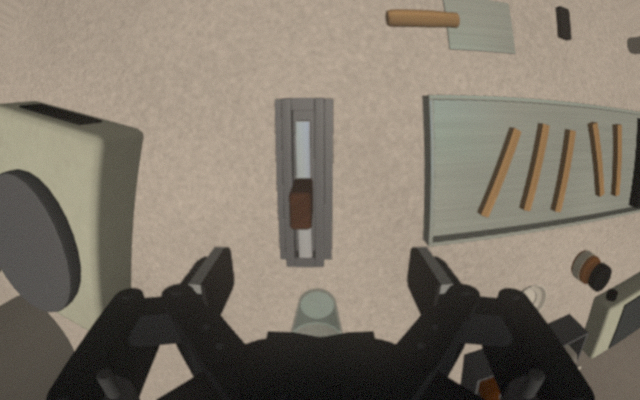

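The wrist view shows the rake grip at about (302,204), the stand running from v=98 to 265, and the beaker at (318,305).

```bash
python3 - <<'E'
import pickle
from h import *
g=pickle.load(open("v1.pkl","rb"))
print("cam",-np.array(g["R"]).T@g["t"])
hsv=cv2.cvtColor(g["image"],cv2.COLOR_BGR2HSV)
# brown grip bounds & brightness profile
im=g["image"][170:235,300:306].mean(1); print(im[::3].round().astype(int).tolist())
X=np.array([0.5175,-.3525])
P=lambda u,v,z:onz(g,u,v,z,True).round(4)
for q in ((291,195),(313,195),(291,228),(312,228),(292,180),(313,180)): print(q,P(*q,.092),P(*q,.036))
for q in ((276,98),(333,98),(282,259),(331,259)): print("stand24",q,P(*q,.024),P(*q,0))
for q in ((296,121),(310,121),(299,257),(312,257)): print("head36",q,P(*q,.036))
E
python3 - <<'E'
import cv2
i=cv2.imread("pics/w1.png")[80:280,240:370]
cv2.imwrite("pics/w1c.png",cv2.resize(i,None,fx=3,fy=3,interpolation=cv2.INTER_CUBIC))
E
```

```text
cam [ 0.44667312 -0.32407504  0.32499662]
[[160, 164, 162], [159, 163, 160], [156, 160, 159], [56, 62, 70], [39, 44, 55], [39, 45, 55], [38, 46, 56], [39, 45, 57], [43, 55, 76], [44, 57, 80], [44, 56, 77], [43, 55, 76], [42, 54, 76], [44, 56, 78], [45, 57, 79], [44, 54, 77], [45, 56, 78], [44, 57, 81], [46, 58, 80], [47, 59, 80], [130, 138, 141], [149, 155, 159]]
(291, 195) [ 0.5056 -0.3594  0.092 ] [ 0.5197 -0.3679  0.036 ]
(313, 195) [ 0.509  -0.3425  0.092 ] [ 0.5239 -0.3469  0.036 ]
(291, 228) [ 0.5326 -0.3656  0.092 ] [ 0.5533 -0.3756  0.036 ]
(312, 228) [ 0.5359 -0.3489  0.092 ] [ 0.5573 -0.3549  0.036 ]
(292, 180) [ 0.494 -0.356  0.092] [ 0.5053 -0.3637  0.036 ]
(313, 180) [ 0.4972 -0.3401  0.092 ] [ 0.5093 -0.3439  0.036 ]
stand24 (276, 98) [ 0.4251 -0.3634  0.024 ] [ 0.4234 -0.3665  0.    ]
stand24 (333, 98) [ 0.4364 -0.3098  0.024 ] [ 0.4356 -0.3087  0.    ]
stand24 (282, 259) [ 0.5915 -0.3959  0.024 ] [ 0.6031 -0.4017  0.    ]
stand24 (331, 259) [ 0.6016 -0.3434  0.024 ] [ 0.614  -0.3449  0.    ]
head36 (296, 121) [ 0.4511 -0.3481  0.036 ]
head36 (310, 121) [ 0.4538 -0.3354  0.036 ]
head36 (299, 257) [ 0.5867 -0.3749  0.036 ]
head36 (312, 257) [ 0.5893 -0.3616  0.036 ]
```

View pics/w1c.png

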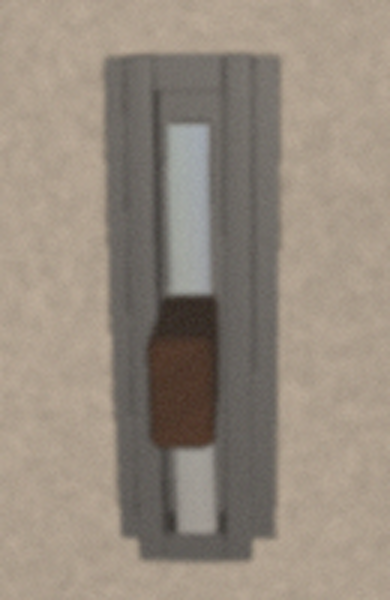

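Call:
{"op": "drive_tool", "data": {
  "rows": [
    [[-0.0066, -0.0168, 0.0], 0],
    [[0, 0, 0.03], 0],
    [[0, 0, 0.03], 0],
    [[0, 0, 0.03], 0],
    [[0, 0, 0.025], 0],
    [[0, 0, 0.015], 0],
    [[0, 0, 0.0076], 0],
    [[0, 0, 0], 0]
  ],
  "jaw": 0
}}

```text
t: 3.8
tool_pos: [0.5199, -0.3543, 0.1177]
tool_rot: [-0.309, -3.125, -0.001]
contact_force: [0.1, 0.4, 0.4]
opening: 0.0853
grip_force: 0.0
```

Call:
{"op": "drive_tool", "data": {
  "rows": [
    [[0, 0, 0], 0],
    [[0, 0, 0], 0],
    [[0, 0, 0], 0],
    [[0, 0, 0], 0],
    [[0, 0, 0], 0],
    [[0, 0, 0], 0],
    [[0, 0, 0], 0],
    [[0, 0, 0], 0]
  ],
  "jaw": 1,
  "grip_force": 50
}}

```text
t: 4.6
tool_pos: [0.5204, -0.3549, 0.119]
tool_rot: [0.309, 3.126, -0.001]
contact_force: [-0.5, 0.3, 4.5]
opening: 0.0175
grip_force: 49.3
```

Call:
{"op": "drive_tool", "data": {
  "rows": [
    [[0, 0, -0.01], 0],
    [[0, 0, -0.02], 0],
    [[0, 0, -0.03], 0],
    [[0, 0, -0.03], 0],
    [[0, 0, -0.03], 0],
    [[0, 0, -0.02], 0],
    [[0, 0, 0], 0],
    [[0, 0, 0], 0]
  ]
}}

```text
t: 5.4
tool_pos: [0.5198, -0.3544, 0.2577]
tool_rot: [-0.309, -3.126, -0.001]
contact_force: [0.2, 0.1, -2.0]
opening: 0.0173
grip_force: 48.8
```

Call:
{"op": "drive_tool", "data": {
  "rows": [
    [[0.002, 0.02, 0], 0],
    [[0.004, 0.03, 0], 0],
    [[0.005, 0.04, 0], 0],
    [[0.005, 0.04, 0], 0],
    [[0.0047, 0.0296, 0], 0],
    [[0, 0, 0], -0.075],
    [[0, 0, 0], 0],
    [[0, 0, 0], 0],
    [[0, 0, 0], 0]
  ]
}}

```text
t: 6.3
tool_pos: [0.5306, -0.1942, 0.2574]
tool_rot: [-0.194, -3.134, -0.001]
contact_force: [-0.6, -0.6, -1.9]
opening: 0.0174
grip_force: 49.2
```

```bash
python3 - <<'E'
from station import ctrl, vision
import cv2,pickle
g=vision.get_image("wrist"); pickle.dump(g,open("v2.pkl","wb")); 
a=g["image"].copy(); cv2.imwrite("pics/w2.png",a)
print(ctrl.get_obs())
E
```

```text
{'t': 6.35, 'q': array([-4.82692941e-01, -5.58958138e-02,  1.79949682e+00,  2.88245417e-06,
        1.39901439e+00, -1.93010183e+00]), 'dq': array([-0.00404807, -0.00374881, -0.00573141, -0.00121983, -0.00054759,
       -0.00466103]), 'effort': array([ 2.35495800e-01, -3.45003462e+01, -3.68411207e+01,  1.16704058e-02,
        1.04848764e-02,  7.28926971e-03]), 'tool_pos': array([ 0.53075089, -0.19436224,  0.25768967]), 'tool_rot': array([-1.93636904e-01, -3.13468530e+00, -6.60416963e-04]), 'contact_force': array([-0.5145481 , -0.38555213, -1.92734859]), 'wrist_torque': array([ 0.01367001, -0.01203653, -0.00168988]), 'grip_force': 49.158772230148315, 'opening': 0.01720081329691923}
```

View pics/w2.png

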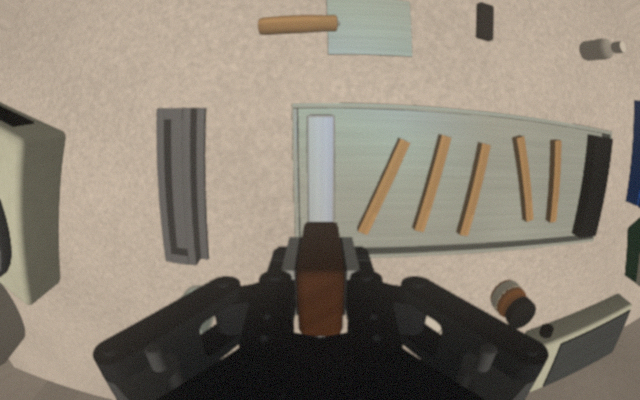

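The wrist view shows the tray with its corners at (293,105), (610,133) and (591,239). The rake head is along u≈320, close to parallel with the -y end wall, and the bar is at u≈592. Stick gaps are clear.

```bash
python3 - <<'E'
import pickle
from h import *
g=pickle.load(open("v2.pkl","rb")); im=cv2.cvtColor(g["image"],cv2.COLOR_BGR2GRAY).astype(int)
P=lambda u,v,z:onz(g,u,v,z,True)
for u in (400,460,520,570): print(u,"top",im[95:120+ (u>500)*15,u].tolist(),"bot",im[232:262,u].tolist())
for q in ((293,105),(294,240)): print(P(*q,.022).round(4))
A=np.array([P(u,v,.022)[:2] for u,v in ((293,105),(340,104),(400,106),(460,110),(520,117),(610,132))]);print(A.round(4))
B=np.array([P(u,v,.022)[:2] for u,v in ((400,254),(460,252),(520,248),(591,239))]);print(B.round(4))
for X in (A,B): k=np.polyfit(X[:,1],X[:,0],1); print(np.degrees(np.arctan(k[0])),np.polyval(k,0))
for n,q in (("barlow",(575,236)),("bartop",(583,134))): print(n,P(*q,.004).round(4),P(*q,.025).round(4))
E
```

```text
400 top [186, 183, 184, 181, 183, 178, 177, 179, 173, 166, 162, 164, 166, 150, 146, 151, 166, 174, 171, 168, 167, 171, 171, 170, 169] bot [152, 152, 149, 153, 153, 157, 156, 154, 153, 151, 150, 150, 147, 143, 125, 99, 81, 76, 83, 83, 93, 122, 148, 152, 156, 159, 171, 177, 176, 178]
460 top [181, 182, 184, 178, 180, 179, 179, 179, 179, 181, 177, 178, 171, 162, 159, 159, 157, 151, 147, 149, 154, 160, 160, 158, 160] bot [105, 118, 125, 136, 149, 153, 149, 152, 150, 150, 141, 131, 108, 93, 83, 82, 84, 101, 125, 144, 149, 156, 158, 166, 171, 170, 169, 166, 168, 168]
520 top [176, 174, 174, 176, 179, 179, 181, 181, 180, 183, 177, 178, 176, 173, 176, 176, 180, 179, 176, 177, 167, 156, 157, 150, 139, 141, 151, 157, 153, 156, 154, 156, 152, 152, 152, 155, 156, 157, 156, 145] bot [156, 157, 154, 152, 152, 154, 155, 149, 117, 89, 84, 82, 83, 98, 130, 149, 155, 160, 170, 172, 175, 173, 176, 174, 175, 172, 168, 172, 171, 177]
570 top [173, 168, 172, 173, 173, 176, 178, 176, 177, 177, 176, 171, 174, 173, 172, 169, 169, 167, 167, 167, 167, 166, 164, 168, 170, 173, 171, 172, 170, 162, 156, 148, 139, 149, 151, 151, 148, 149, 150, 150] bot [140, 145, 149, 135, 103, 80, 82, 82, 96, 123, 146, 158, 164, 166, 164, 163, 167, 171, 174, 173, 171, 172, 170, 172, 169, 173, 169, 170, 175, 172]
[ 0.45   -0.2124  0.022 ]
[ 0.5898 -0.2314  0.022 ]
[[ 0.45   -0.2124]
 [ 0.4547 -0.1669]
 [ 0.4621 -0.1075]
 [ 0.4699 -0.0417]
 [ 0.4799  0.0376]
 [ 0.501   0.2154]]
[[ 0.6223 -0.117 ]
 [ 0.6323 -0.0426]
 [ 0.6438  0.0474]
 [ 0.6591  0.1951]]
6.858652475828206 0.4751424195806209
6.712571938630107 0.636935025294735
barlow [0.6574 0.1737 0.004 ] [0.6445 0.1502 0.025 ]
bartop [0.5053 0.1703 0.004 ] [0.5023 0.147  0.025 ]
```

Call:
{"op": "drive_tool", "data": {
  "rows": [
    [[-0.003, 0.001, 0.0], -0.005],
    [[0, 0, 0.03], 0],
    [[0, 0, 0.03], 0],
    [[0, 0, 0.03], 0],
    [[0, 0, 0.025], 0],
    [[0, 0, 0.015], 0],
    [[0, 0, 0.0065], 0],
    [[0, 0, 0], 0],
    [[0, 0, 0.0017], 0],
    [[0, 0, 0], 0]
  ]
}}

```text
t: 7.35
tool_pos: [0.535, -0.1938, 0.1216]
tool_rot: [0.183, 3.134, -0.002]
contact_force: [0.7, 0.2, -1.6]
opening: 0.0173
grip_force: 49.2
```

Call:
{"op": "drive_tool", "data": {
  "rows": [
    [[0, 0.001, 0], 0],
    [[0, 0.002, 0], 0],
    [[0, 0.003, 0], 0],
    [[0, 0.003, 0], 0],
    [[0, 0.003, 0], 0],
    [[0, 0.003, 0], 0],
    [[0, 0.003, 0], 0],
    [[0, 0.003, 0], 0],
    [[0, 0.003, 0], 0],
    [[0, 0.003, 0], 0]
  ]
}}

```text
t: 8.35
tool_pos: [0.5373, -0.1664, 0.1201]
tool_rot: [-0.183, -3.136, 0.0]
contact_force: [-0.4, -0.0, -1.1]
opening: 0.0174
grip_force: 49.2
```

Call:
{"op": "drive_tool", "data": {
  "rows": [
    [[0, 0.003, 0.0005], 0],
    [[0, 0.0035, 0.0005], 0],
    [[0, 0.004, 0], 0],
    [[0, 0.004, 0], 0],
    [[0, 0.004, 0], 0],
    [[0, 0.004, 0], 0],
    [[0, 0.004, 0], 0],
    [[0, 0.004, 0], 0],
    [[0, 0.004, 0], 0],
    [[0, 0.004, 0], 0]
  ]
}}

```text
t: 9.35
tool_pos: [0.5418, -0.128, 0.1191]
tool_rot: [-0.183, -3.136, -0.0]
contact_force: [0.2, -0.6, -0.9]
opening: 0.0175
grip_force: 49.2
```

Call:
{"op": "drive_tool", "data": {
  "rows": [
    [[0, 0.004, 0], 0],
    [[0, 0.004, 0], 0],
    [[0, 0.004, 0], 0],
    [[0, 0.004, 0], 0],
    [[0, 0.004, 0], 0],
    [[0, 0.004, 0], 0],
    [[0, 0.004, 0], 0],
    [[0, 0.004, 0], 0],
    [[0, 0.004, 0], 0],
    [[0, 0.004, 0], 0]
  ]
}}

```text
t: 10.35
tool_pos: [0.5464, -0.0883, 0.1191]
tool_rot: [-0.183, -3.136, 0.0]
contact_force: [-0.1, -1.0, -1.2]
opening: 0.0173
grip_force: 49.2
```

Call:
{"op": "drive_tool", "data": {
  "rows": [
    [[0, 0.004, 0], 0],
    [[0, 0.004, 0], 0],
    [[0, 0.004, 0], 0],
    [[0, 0.004, 0], 0],
    [[0, 0.004, 0], 0],
    [[0, 0.004, 0], 0],
    [[0, 0.004, 0], 0],
    [[0, 0.004, 0], 0],
    [[0, 0.004, 0], 0],
    [[0, 0.004, 0], 0]
  ]
}}

```text
t: 11.35
tool_pos: [0.5511, -0.0486, 0.1191]
tool_rot: [0.183, 3.136, -0.0]
contact_force: [-0.9, 0.6, -1.6]
opening: 0.0175
grip_force: 49.2
```

```bash
python3 - <<'E'
from station import ctrl, vision
import cv2,pickle
g=vision.get_image("wrist"); pickle.dump(g,open("v3.pkl","wb")); cv2.imwrite("pics/w3.png",g["image"])
E
```

```text
(no output)
```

View pics/w3.png

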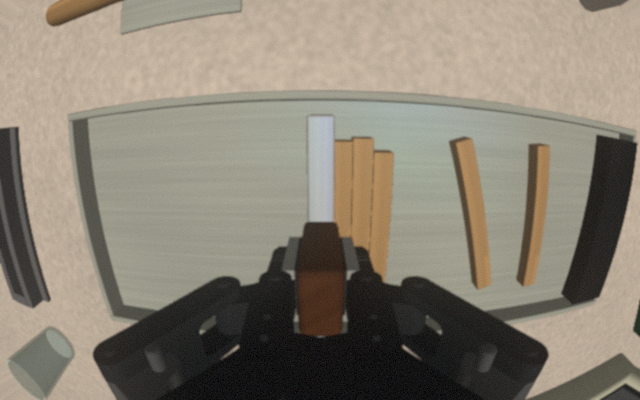

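The rake has three sticks lined up flat against it. The fourth is at u≈470, the fifth at u≈535, and the bar at u≈590.

Call:
{"op": "drive_tool", "data": {
  "rows": [
    [[0, 0.004, 0], 0],
    [[0, 0.004, 0], 0],
    [[0, 0.004, 0], 0],
    [[0, 0.004, 0], 0],
    [[0, 0.004, 0], 0],
    [[0, 0.004, 0], 0],
    [[0, 0.004, 0], 0],
    [[0, 0.004, 0], 0],
    [[0, 0.004, 0], 0],
    [[0, 0.004, 0], 0]
  ]
}}

```text
t: 12.4
tool_pos: [0.5557, -0.0088, 0.1191]
tool_rot: [-0.183, -3.136, 0.0]
contact_force: [-0.9, -0.4, -1.2]
opening: 0.0174
grip_force: 49.3
```

Call:
{"op": "drive_tool", "data": {
  "rows": [
    [[0, 0.004, 0], 0],
    [[0, 0.004, 0], 0],
    [[0, 0.004, 0], 0],
    [[0, 0.004, 0], 0],
    [[0, 0.004, 0], 0],
    [[0, 0.004, 0], 0],
    [[0, 0.004, 0], 0],
    [[0, 0.004, 0], 0],
    [[0, 0.004, 0], 0],
    [[0, 0.004, 0], 0]
  ]
}}

```text
t: 13.4
tool_pos: [0.5604, 0.0309, 0.1191]
tool_rot: [-0.183, -3.136, 0.0]
contact_force: [-0.3, -0.8, -2.0]
opening: 0.0177
grip_force: 49.3
```

Call:
{"op": "drive_tool", "data": {
  "rows": [
    [[0, 0.003, 0], 0],
    [[0, 0.003, 0], 0],
    [[0, 0.003, 0], 0],
    [[0, 0.003, 0], 0],
    [[0, 0.003, 0], 0],
    [[0, 0.003, 0], 0],
    [[0, 0.003, 0], 0],
    [[0, 0.003, 0], 0],
    [[0, 0.0, 0], 0],
    [[0, 0.0, 0], 0]
  ]
}}

```text
t: 14.4
tool_pos: [0.5632, 0.0545, 0.1191]
tool_rot: [-0.183, -3.136, -0.0]
contact_force: [-0.4, -0.3, -1.8]
opening: 0.0174
grip_force: 49.3
```

```bash
python3 - <<'E'
from station import ctrl, vision
import cv2,pickle
g=vision.get_image("wrist"); pickle.dump(g,open("v4.pkl","wb")); cv2.imwrite("pics/w4.png",g["image"])
print(ctrl.get_obs()["contact_force"],ctrl.get_obs()["tool_pos"])
E
```

```text
[-0.26917294  0.57884446 -1.70631313] [0.56319873 0.05440521 0.11911696]
```

View pics/w4.png

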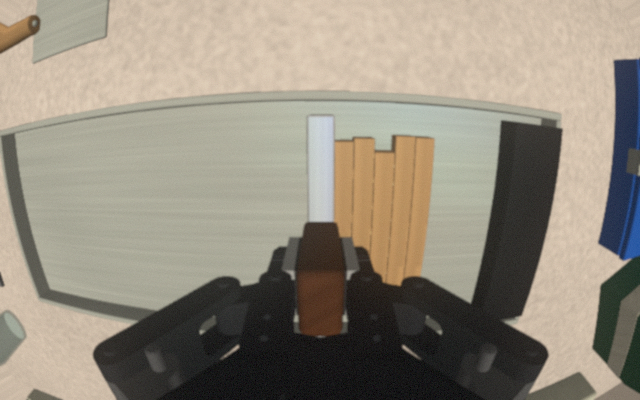

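All five sticks are now closed and parallel against the rake, with the row front at u≈432. The bar face is still ahead at u≈499.

```bash
python3 - <<'E'
from station import ctrl, vision
import pickle
from h import *
g=pickle.load(open("v4.pkl","rb"))
ax=np.array([.1184,.993,0]); c=np.array([.556,-.004,0])
P=lambda u,v,z:(onz(g,u,v,z,True)-c)@ax
print("row front",P(433,138,.016),P(420,280,.016),"bar",P(501,125,.004),P(474,303,.004),P(501,125,.025))
print("rake",(ctrl.get_obs()["tool_pos"]-c)@ax)
F=[]
for i in range(8):
    vision.get_image("wrist"); o=ctrl.get_obs(); F.append([o["contact_force"]@ax,o["effort"][0],(o["tool_pos"]-c)@ax*1000])
F=np.array(F); print(F.round(3),F.mean(0),F.std(0))
E
```

```text
row front 0.12276491438381203 0.12438853505381088 bar 0.17743301481133647 0.17998596267667152 0.16377654086200336
rake 0.05884870543493304
[[ 6.0500e-01  6.4000e-02  5.8816e+01]
 [-9.4000e-02  4.8000e-02  5.8770e+01]
 [ 4.1700e-01  3.5000e-02  5.8761e+01]
 [ 4.0000e-03  2.3000e-02  5.8739e+01]
 [-6.3100e-01  1.2000e-02  5.8753e+01]
 [ 9.0700e-01  5.0000e-03  5.8758e+01]
 [ 7.7900e-01  1.0000e-03  5.8773e+01]
 [ 3.8700e-01 -2.0000e-03  5.8782e+01]] [2.96508700e-01 2.32901699e-02 5.87689663e+01] [0.47718429 0.0224829  0.02175895]
```

Call:
{"op": "drive_tool", "data": {
  "rows": [
    [[0, 0.003, 0], 0],
    [[0, 0.004, 0], 0],
    [[0, 0.004, 0], 0],
    [[0, 0.004, 0], 0],
    [[0, 0.004, 0], 0],
    [[0, 0.004, 0], 0],
    [[0, 0.004, 0], 0],
    [[0, 0.004, 0], 0],
    [[0, 0.003, 0], 0],
    [[0, 0.003, 0], 0]
  ]
}}

```text
t: 15.85
tool_pos: [0.5675, 0.0914, 0.1191]
tool_rot: [-0.183, -3.136, 0.0]
contact_force: [-0.1, 0.1, -2.0]
opening: 0.0176
grip_force: 49.2
```

Call:
{"op": "drive_tool", "data": {
  "rows": [
    [[0, 0.002, 0], 0],
    [[0, 0.002, 0], 0],
    [[0, 0.0015, 0], 0],
    [[0, 0.0015, 0], 0],
    [[0, 0.001, 0], 0],
    [[0, 0.001, 0], 0]
  ]
}}

```text
t: 16.45
tool_pos: [0.5686, 0.1001, 0.1191]
tool_rot: [-0.183, -3.136, 0.0]
contact_force: [-0.2, -0.9, -0.7]
opening: 0.0175
grip_force: 49.2
```

```bash
cat > f.py <<'E'
from station import ctrl, vision
import numpy as np,sys
ax=np.array([.1184,.993,0]); c=np.array([.556,-.004,0]); F=[]
for i in range(int(sys.argv[1])):
    vision.get_image("wrist"); o=ctrl.get_obs(); F.append([-(o["contact_force"]@ax),o["effort"][0]/.55,(o["tool_pos"]-c)@ax*1000])
F=np.array(F); print(F[-1].round(3),F.mean(0).round(2),"t",round(o["t"],2), "z",o["tool_pos"][2].round(4))
E
python3 f.py 5
```

```text
[-3.71000e-01  4.00000e-02  1.04858e+02] [-2.5000e-01  3.0000e-02  1.0492e+02] t 16.7 z 0.1191
```

Call:
{"op": "drive_tool", "data": {
  "rows": [
    [[0, 0.001, 0], 0],
    [[0, 0.001, 0], 0],
    [[0, 0.001, 0], 0],
    [[0, 0.001, 0], 0]
  ]
}}

```text
t: 17.1
tool_pos: [0.569, 0.1041, 0.1191]
tool_rot: [-0.183, -3.136, 0.0]
contact_force: [0.2, -0.5, -2.3]
opening: 0.0177
grip_force: 49.1
```

```bash
python3 f.py 2
```

```text
[-2.63000e-01  2.50000e-02  1.09015e+02] [ -0.12  -0.   109.03] t 17.2 z 0.1191
```

Call:
{"op": "drive_tool", "data": {
  "rows": [
    [[0, 0.0005, 0], 0],
    [[0, 0.0005, 0], 0],
    [[0, 0.0005, 0], 0]
  ]
}}

```text
t: 17.5
tool_pos: [0.5692, 0.1055, 0.1191]
tool_rot: [0.183, 3.136, -0.0]
contact_force: [-0.1, -0.9, -1.9]
opening: 0.0176
grip_force: 49.1
```

```bash
python3 f.py 2
```

```text
[  0.693   0.222 110.396] [  0.52   0.22 110.4 ] t 17.6 z 0.1191
```

```bash
cat >> f.py <<'E'
im=vision.get_image("wrist")["image"].astype(int)
for v in (160,230):
    r=im[v,335:]; o_=np.where((r[:,2]-r[:,0])>45)[0]; k=np.where(r.sum(1)<120)[0]; print("row",v,"orange end",335+o_.max(),"black",335+k.min(), 335+k.max())
E
python3 f.py 1
```

```text
[ -0.674   0.15  110.396] [ -0.67   0.15 110.4 ] t 17.65 z 0.1191Traceback (most recent call last):
  File "f.py", line 9, in <module>
    r=im[v,335:]; o_=np.where((r[:,2]-r[:,0])>45)[0]; k=np.where(r.sum(1)<120)[0]; print("row",v,"orange end",335+o_.max(),"black",335+k.min(), 335+k.max())
                                                                                                                                       ~~~~~^^
    return umr_minimum(a, axis, None, out, keepdims, initial, where)
ValueError: zero-size array to reduction operation minimum which has no identity
```

Call:
{"op": "drive_tool", "data": {
  "rows": [
    [[0, 0.0005, 0], 0],
    [[0, 0.0005, 0], 0],
    [[0, 0.0005, 0], 0]
  ]
}}

```text
t: 18.0
tool_pos: [0.5694, 0.1069, 0.1191]
tool_rot: [-0.183, -3.136, 0.001]
contact_force: [-0.6, -1.4, -0.4]
opening: 0.0174
grip_force: 49.3
```

```bash
python3 f.py 1
```

```text
[  0.475   0.94  111.79 ] [  0.48   0.94 111.79] t 18.05 z 0.1191Traceback (most recent call last):
  File "f.py", line 9, in <module>
    r=im[v,335:]; o_=np.where((r[:,2]-r[:,0])>45)[0]; k=np.where(r.sum(1)<120)[0]; print("row",v,"orange end",335+o_.max(),"black",335+k.min(), 335+k.max())
                                                                                                                                       ~~~~~^^
    return umr_minimum(a, axis, None, out, keepdims, initial, where)
ValueError: zero-size array to reduction operation minimum which has no identity
```

```bash
sed -i 's/r.sum(1)<120/r.sum(1)<165/' f.py; sed -i '/^for v/i print(im[160,400:520:4].sum(1).tolist()) if 0 else 0' f.py; python3 - <<'E'
from station import vision
im=vision.get_image("wrist")["image"].astype(int)
print(im[160,420:480:2].tolist())
E
python3 f.py 1
```

```text
[[103, 151, 194], [100, 148, 189], [94, 145, 186], [99, 146, 192], [99, 147, 189], [100, 147, 188], [61, 96, 124], [36, 44, 53], [37, 44, 50], [35, 46, 53], [48, 53, 58], [52, 56, 60], [47, 51, 57], [46, 53, 59], [51, 56, 61], [53, 57, 61], [50, 52, 59], [45, 49, 58], [50, 53, 56], [50, 55, 58], [43, 50, 54], [51, 54, 59], [49, 54, 58], [53, 55, 58], [50, 51, 57], [48, 57, 56], [48, 55, 57], [48, 53, 57], [47, 54, 55], [48, 52, 58]]
[  1.249   1.092 111.815] [  1.25   1.09 111.82] t 18.2 z 0.1191
row 160 orange end 432 black 434 494
row 230 orange end 426 black 335 584
```

Call:
{"op": "drive_tool", "data": {
  "rows": [
    [[0, 0.0004, 0], 0],
    [[0, 0.0004, 0], 0],
    [[0, 0, 0], 0]
  ]
}}

```text
t: 18.55
tool_pos: [0.5695, 0.1079, 0.1191]
tool_rot: [0.183, 3.136, 0.0]
contact_force: [-0.2, -0.8, -1.1]
opening: 0.0174
grip_force: 49.3
```

```bash
python3 f.py 2
```

```text
[  1.58    0.975 112.683] [  1.82   0.99 112.68] t 18.65 z 0.1191
row 160 orange end 432 black 434 497
row 230 orange end 426 black 335 487
```

Call:
{"op": "drive_tool", "data": {
  "rows": [
    [[0, 0.0005, 0], 0],
    [[0, 0.0005, 0], 0],
    [[0, 0.0005, 0], 0]
  ]
}}

```text
t: 19.0
tool_pos: [0.5696, 0.1093, 0.1191]
tool_rot: [-0.183, -3.136, 0.0]
contact_force: [0.1, -0.6, -0.8]
opening: 0.0178
grip_force: 49.4
```

```bash
python3 f.py 1|head -1
```

```text
[  0.683   0.968 114.219] [  0.68   0.97 114.22] t 19.05 z 0.1191
```

Call:
{"op": "drive_tool", "data": {
  "rows": [
    [[0, 0.0005, 0], 0],
    [[0, 0.0005, 0], 0],
    [[0, 0.0005, 0], 0],
    [[0, 0.0002, 0], 0]
  ]
}}

```text
t: 19.5
tool_pos: [0.5698, 0.111, 0.1191]
tool_rot: [0.183, 3.136, -0.0]
contact_force: [-0.6, -1.4, -0.8]
opening: 0.0175
grip_force: 49.4
```

```bash
python3 f.py 1|head -1
```

```text
[  0.795   1.054 115.892] [  0.79   1.05 115.89] t 19.55 z 0.1191
```

Call:
{"op": "drive_tool", "data": {
  "rows": [
    [[0, 0.0005, 0], 0],
    [[0, 0.0005, 0], 0],
    [[0, 0.0005, 0], 0],
    [[0, 0.0002, 0], 0]
  ]
}}

```text
t: 20.0
tool_pos: [0.57, 0.1127, 0.1191]
tool_rot: [0.183, 3.136, 0.0]
contact_force: [0.0, -0.3, -1.1]
opening: 0.0173
grip_force: 49.4
```

```bash
python3 f.py 1|head -1
```

```text
[  0.859   1.062 117.602] [  0.86   1.06 117.6 ] t 20.05 z 0.1191
```

Call:
{"op": "drive_tool", "data": {
  "rows": [
    [[0, 0.0005, 0], 0],
    [[0, 0.0005, 0], 0],
    [[0, 0.0005, 0], 0],
    [[0, 0.0003, 0], 0]
  ]
}}

```text
t: 20.5
tool_pos: [0.5702, 0.1145, 0.1191]
tool_rot: [0.183, 3.136, -0.0]
contact_force: [0.3, -1.7, -1.0]
opening: 0.017
grip_force: 49.4
```

```bash
python3 f.py 1|head -1
```

```text
[  0.196   1.052 119.421] [  0.2    1.05 119.42] t 20.55 z 0.1191
```

Call:
{"op": "drive_tool", "data": {
  "rows": [
    [[0, 0.0005, 0], 0],
    [[0, 0.0005, 0], 0],
    [[0, 0.0005, 0], 0],
    [[0, 0.0003, 0], 0]
  ]
}}

```text
t: 21.0
tool_pos: [0.5704, 0.1163, 0.1191]
tool_rot: [-0.183, -3.136, 0.0]
contact_force: [0.1, -1.3, -1.0]
opening: 0.0176
grip_force: 49.4
```

```bash
python3 f.py 1|head -1
```

```text
[  1.246   1.052 121.205] [  1.25   1.05 121.2 ] t 21.05 z 0.1191
```

Call:
{"op": "drive_tool", "data": {
  "rows": [
    [[0, 0.0005, 0], 0],
    [[0, 0.0005, 0], 0],
    [[0, 0.0005, 0], 0],
    [[0, 0.0003, 0], 0]
  ]
}}

```text
t: 21.5
tool_pos: [0.5706, 0.1176, 0.1191]
tool_rot: [-0.183, -3.136, 0.002]
contact_force: [-1.3, -4.1, -0.0]
opening: 0.0174
grip_force: 49.5
```

```bash
python3 f.py 1|head -1
```

```text
[  4.988   4.559 122.49 ] [  4.99   4.56 122.49] t 21.55 z 0.1191
```

```bash
python3 f.py 6|head -1
```

```text
[  4.407   4.953 122.519] [  5.02   4.93 122.53] t 21.9 z 0.1191
```

Call:
{"op": "drive_tool", "data": {
  "rows": [
    [[0, 0, 0], 0],
    [[0, 0, 0], 0],
    [[0, 0, 0], 0],
    [[0, 0, 0], 0],
    [[0, 0, 0], 0],
    [[0, 0, 0], 0],
    [[0, 0, 0], 0],
    [[0, 0, 0], 0],
    [[0, 0, 0], 0],
    [[0, 0, 0], 0]
  ]
}}

```text
t: 22.95
tool_pos: [0.5706, 0.1176, 0.1191]
tool_rot: [-0.183, -3.136, 0.001]
contact_force: [-2.7, -4.7, 0.5]
opening: 0.0174
grip_force: 49.6
```

```bash
python3 f.py 6; python3 - <<'E'
import cv2
from station import vision
cv2.imwrite("pics/w5.png",vision.get_image("wrist")["image"])
E
```

```text
[  5.158   4.957 122.52 ] [  5.17   4.95 122.54] t 23.25 z 0.1191
row 160 orange end 432 black 434 496
row 230 orange end 426 black 335 587
```

View pics/w5.png

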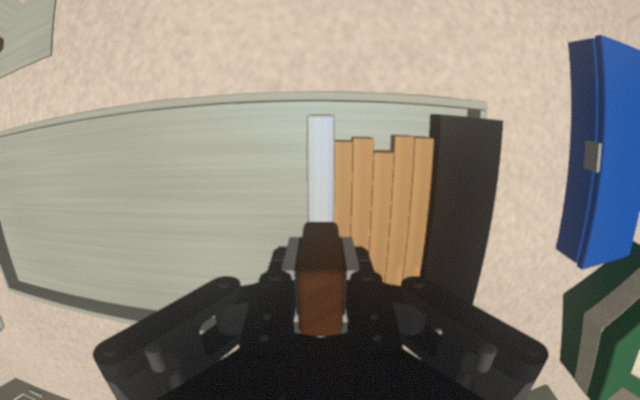

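Five sticks are closed and parallel against the bar, squeezed at about 5 N for well over a second. Next I back off gently and lift.

Call:
{"op": "drive_tool", "data": {
  "rows": [
    [[0, -0.0005, 0], 0],
    [[0, -0.001, 0], 0],
    [[0, -0.002, 0], 0],
    [[0, -0.005, 0], 0],
    [[0, -0.008, 0], 0],
    [[0, -0.0085, 0], 0],
    [[0, 0, -0.01], 0],
    [[0, 0, -0.03], 0],
    [[0, 0, -0.03], 0],
    [[0, 0, -0.03], 0]
  ]
}}

```text
t: 24.35
tool_pos: [0.5677, 0.0931, 0.2209]
tool_rot: [0.184, 3.136, 0.001]
contact_force: [0.2, 0.5, -2.1]
opening: 0.017
grip_force: 49.1
```

Call:
{"op": "drive_tool", "data": {
  "rows": [
    [[0, 0, -0.03], 0],
    [[0, 0, -0.01], 0],
    [[0, -0.03, 0], 0.04],
    [[0, -0.03, 0], 0.04],
    [[0, -0.04, 0], 0],
    [[0, -0.04, 0], 0],
    [[0, -0.04, 0], 0],
    [[0, -0.04, 0], 0],
    [[0, -0.04, 0], 0],
    [[0, -0.04, 0], 0]
  ]
}}

```text
t: 25.35
tool_pos: [0.5117, -0.203, 0.2584]
tool_rot: [-0.309, -3.126, -0.001]
contact_force: [0.2, -0.7, -1.0]
opening: 0.0175
grip_force: 49.4
```

Call:
{"op": "drive_tool", "data": {
  "rows": [
    [[0, -0.04, 0], 0],
    [[0, -0.03, 0], 0],
    [[0, -0.02, 0], 0],
    [[0, 0, 0], 0],
    [[0, 0, 0], 0],
    [[0, 0, 0], 0]
  ]
}}

```text
t: 25.95
tool_pos: [0.4951, -0.2889, 0.2586]
tool_rot: [-0.307, -3.126, -0.001]
contact_force: [0.1, -0.2, -1.8]
opening: 0.017
grip_force: 49.6
```

```bash
python3 - <<'E'
from station import ctrl
import numpy as np
from scipy.spatial.transform import Rotation as R
o=ctrl.get_obs(); M=R.from_rotvec(o["tool_rot"]).as_matrix()
print(o["tool_pos"],"head",np.degrees(np.arctan2(M[1,1],M[0,1])), "shift", M.T@(np.array([.5200,-.3545,.119])-o["tool_pos"]))
E
```

```text
[ 0.49505268 -0.28891792  0.25860875] head 78.76774606712775 shift [-0.03733773 -0.0595851   0.13953312]
```

Call:
{"op": "drive_tool", "data": {
  "rows": [
    [[-0.018, -0.029, 0], 0],
    [[-0.0193, -0.0306, 0], 0],
    [[0, 0, 0.02], 0],
    [[0, 0, 0.03], 0],
    [[0, 0, 0.03], 0],
    [[0, 0, 0.02], 0],
    [[0, 0, 0.01], 0],
    [[0, 0, 0], 0],
    [[0, 0, 0], 0],
    [[0, 0, 0], 0]
  ]
}}

```text
t: 26.95
tool_pos: [0.5209, -0.3561, 0.1512]
tool_rot: [0.308, 3.124, -0.003]
contact_force: [-1.2, -0.1, -0.9]
opening: 0.0174
grip_force: 49.5
```

```bash
python3 - <<'E'
from station import ctrl
import numpy as np
from scipy.spatial.transform import Rotation as R
o=ctrl.get_obs(); M=R.from_rotvec(o["tool_rot"]).as_matrix()
print(o["tool_pos"],o["contact_force"],"shift", M.T@(np.array([.5200,-.3545,.119])-o["tool_pos"]))
E
```

```text
[ 0.52093069 -0.35605907  0.15118358] [-1.197505   -0.09690318 -0.94766344] shift [0.00131059 0.00140035 0.03217765]
```

Call:
{"op": "drive_tool", "data": {
  "rows": [
    [[0, 0, 0], 0],
    [[0, 0, 0], 0],
    [[0, 0, 0], 0],
    [[0, 0, 0], 0],
    [[0, 0, 0], 0]
  ]
}}

```text
t: 27.45
tool_pos: [0.5199, -0.3556, 0.1491]
tool_rot: [-0.309, -3.126, -0.0]
contact_force: [0.3, 0.2, -1.3]
opening: 0.0174
grip_force: 49.5
```

Call:
{"op": "drive_tool", "data": {
  "rows": [
    [[0, 0.001, 0.003], 0],
    [[0, 0, 0.005], 0],
    [[0, 0, 0.005], 0],
    [[0, 0, 0.005], 0],
    [[0, 0, 0.004], 0],
    [[0, 0, 0], 0],
    [[0, 0, 0], 0],
    [[0, 0, 0], 0]
  ]
}}

```text
t: 28.25
tool_pos: [0.5203, -0.3547, 0.1274]
tool_rot: [0.309, 3.126, -0.0]
contact_force: [0.5, 0.3, -1.4]
opening: 0.0175
grip_force: 49.5
```

In the slot with no contact force. I'll lower the last 8 mm.

Call:
{"op": "drive_tool", "data": {
  "rows": [
    [[0, 0, 0.003], 0],
    [[0, 0, 0.003], 0],
    [[0, 0, 0.002], 0],
    [[0, 0, 0.0005], 0],
    [[0, 0, 0], 0],
    [[0, 0, 0], 0],
    [[0, 0, 0], 0]
  ]
}}

```text
t: 28.95
tool_pos: [0.5202, -0.3546, 0.119]
tool_rot: [-0.309, -3.126, 0.0]
contact_force: [-2.7, 1.4, 4.2]
opening: 0.0174
grip_force: 50.2
```

Call:
{"op": "drive_tool", "data": {
  "rows": [
    [[0, 0, 0], 0],
    [[0, 0, 0], 0],
    [[0, 0, 0], 0],
    [[0, 0, 0], 0],
    [[0, 0, 0], 0],
    [[0, 0, 0], 0],
    [[0, 0, 0], 0],
    [[0, 0, 0], 0]
  ],
  "jaw": 0
}}

```text
t: 29.75
tool_pos: [0.5202, -0.3546, 0.1186]
tool_rot: [0.309, 3.126, -0.0]
contact_force: [0.4, -0.3, 0.2]
opening: 0.0852
grip_force: 0.0
```

Call:
{"op": "drive_tool", "data": {
  "rows": [
    [[0, 0, -0.01], 0],
    [[0, 0, -0.02], 0],
    [[0, 0, -0.03], 0],
    [[0, 0, -0.03], 0],
    [[0, 0, -0.03], 0],
    [[0, 0, -0.02], 0],
    [[0, 0, 0], 0],
    [[0, 0, 0], 0],
    [[0, 0, 0], 0],
    [[0, 0, 0], 0]
  ]
}}

```text
t: 30.75
tool_pos: [0.5195, -0.3541, 0.2564]
tool_rot: [-0.309, -3.124, -0.003]
contact_force: [-0.5, -0.0, -0.0]
opening: 0.0856
grip_force: 0.0
```

```bash
python3 - <<'E'
from station import ctrl, vision
import pickle
from h import *
d=pickle.load(open("v0.pkl","rb"))
for n,b in (("side",(slice(260,300),slice(415,455))),("scene",(slice(250,295),slice(155,190)))):
    g=vision.get_image(n); 
    for im in (d[n]["image"],g["image"]):
        c=im[b].astype(int); m=((c[...,2]-c[...,0])>8)&(c.sum(2)<220); ys,xs=np.where(m); print(n,m.sum(),xs.mean().round(2),ys.mean().round(2),ys.min(),ys.max())
    if n=="side":
        hsv=cv2.cvtColor(g["image"],cv2.COLOR_BGR2HSV); m=cv2.inRange(hsv,(5,90,80),(20,255,255))[140:280,270:430]
        cs=cv2.findContours(m,cv2.RETR_EXTERNAL,cv2.CHAIN_APPROX_SIMPLE)[0]; print([(cv2.contourArea(x),cv2.minAreaRect(x)) for x in cs if cv2.contourArea(x)>20])
print(ctrl.get_obs()["tool_pos"],ctrl.get_obs()["t"])
E
```

```text
side 323 18.57 26.47 15 38
side 33 21.67 28.7 22 36
[(52.5, ((48.41216278076172, 135.27703857421875), (12.554744720458984, 5.928629398345947), 54.462318420410156)), (60.0, ((110.7837905883789, 27.29729652404785), (14.467110633850098, 6.575959205627441), 9.462322235107422)), (457.5, ((45.458717346191406, 28.862390518188477), (14.367395401000977, 39.84557342529297), 73.3007583618164))]
scene 229 16.92 21.45 9 34
scene 223 16.48 21.96 9 34
[ 0.51974851 -0.35423496  0.25695207] 30.85
```

```bash
python3 -c "
from station import ctrl
print(ctrl.finish_job())"
```

```text
the job is handed in; nothing more can be done
None
```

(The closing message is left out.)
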